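# Tip the nuts down the chute into the jar

## Robot

A 6-joint arm with a two-finger parallel gripper is mounted at the origin on the work surface. World frame = base frame: x ahead of the robot, y to its left, z up, the work surface at z = 0. Lengths are in m, angles in rad, forces in N, time in s.
With the tool pointing down it reaches from about 0.325 to 0.775 m from the base axis. Payload 5.5 kg.
Tool frame: the origin (TCP) lies between the finger pads; the fingertips stand 17 mm ahead of it and the grasp point (between the pads) lies 2 mm behind it; z points along the fingers, x is the direction in which the jaws open and shut, and the axes are right-handed (so a half turn about z gives the same grasp; the last joint's range is limited). The gripper opens to 85 mm and grips with 20 to 120 N. Pads are 22 mm wide; open, the fingers measure 114 mm over their backs; the gripper's body (76 mm by 85 mm) begins 54 mm behind the grasp point. The pads swing forward as they close: fully open they stand 13 mm farther back than shut.
Start: joints at [1.277, 0.091, 1.231, -0, 1.82, -0.057], TCP at [0.141, 0.583, 0.248] pointing down, gripper open.
Joint ranges: [-2.87, 2.87], [-0.86, 2.18], [0.17, 2.46], [-1.51, 4.65], [0.06, 2.69], [-2.65, 2.65]. Speed limits (rad/s): [2.57, 2.57, 3.01, 3.14, 3.14, 3.14].

## Interface

Orientations are given as a unit quaternion [w, x, y, z].
In Python, from bench import robot, vision gives the robot as it stands.
- The arm moves only by the shell command python3 -m pendant 'ROWS' [OPENING] [FORCE]. ROWS is a JSON object of lists of equal length, an entry for each row: "travel": the shift along the tool's x, y, z in mm, a list of three; "delta_rot": the turn, a rotation vector about the tool's x, y, z in rad, a list of three. A call has 1 to 5 rows; each row is the pose to reach, as a shift and turn from the pose measured when the call began, along the tool's axes at that moment; what a row does not reach only later rows make up. A row lasts 1/8 s, in which the tool goes at most 62.5 mm and 10.7 degrees, less where a joint would pass 70% of its speed; a pose out of reach is approached as far as the arm can. A call with a gripper value outside its range is refused whole. OPENING is the gripper's target within -1 to 1 (shut at 1, half-way at 0, fully open at -1), set as the call begins (- or left out, the last holds). The fingers move at their own pace and stop on an object; FORCE is the grip in N (left out, the last holds). Time passes only in rows, so rows that repeat a pose let the fingers close. It gives the time, the measured TCP pose, the force and the opening at its end, in the units of the state.
- robot.read_state(): the state, without advancing time (a new reading comes with each control period).
- vision.get_image(name): name is "scene" or "side" or "wrist"; returns a dict with "frame" (420x560x3 uint8, blue, green, red), "fx", "fy", "cx", "cy" (pixels), "rvec" (rotation vector, rad) and "tvec" (3), from world to camera coordinates, as OpenCV has them. Camera axes: x right, y down, z forward; pixel columns grow to the right and rows downward; lengths in m; the calibration is good to about 2 mm. The wrist camera is an equidistant fisheye: a pixel r from the principal point sees the ray r / f radians off the axis. A picture is of the moment at which its call begins. There is no depth.
- robot.job_done(): hands the job in, once; it reports no verdict.
The state is a dict: "time_s": time; "joints": joint angles; "joint_velocities": joint speeds; "joint_torque": joint torques, N m; "ee_pos": TCP position; "tcp_rot": TCP orientation; "force": force on the tool from outside, world axes, zero at the start; "moment": the same for the moment, N m; "finger_gap": finger opening in m.
Only numpy, scipy, OpenCV 4.12 (cv2) and the standard library are available. Lean on these libraries where they do the work, as an engineer would, in place of code of your own. Each camera call takes 0.05 s, during which the arm holds its last target. There are 200 camera calls.

## Task

Pick up the steel chute by its red handle and, with its open end close over the mouth of the open yellow jar, tip it so that all four loose nuts slide down it into the jar. Then set the empty chute back down on a clear part of the bench, flat on its underside and not dropped. Keep the jar standing where it is and leave the other things on the bench alone.

Things in the scene. Friction and masses are not known exactly. Their poses are not given: they have to be found in the camera images.
- chute_grip (a point): Centre of the red handle of the loose steel chute (0.28 kg). Axes are the chute's: x along the channel from the handle to the open spout end, y across, z up. The handle is a straight bar along x, 75 mm long, 16 mm wide (y), 18 mm high, its centre 35 mm above the chute's underside (so 26 mm of free air below it); it sticks out behind the closed rear wall, which begins 37 mm ahead (+x) of this point and rises to 44 mm above the underside. Handle is grippy.
- chute_lip (a point): Middle of the open spout end of the chute, on the upper face of the channel floor, 3 mm above the underside; 167 mm ahead (+x) of chute_grip and 32 mm below it (chute axes). The channel is straight, open at the top and at this end, 130 mm long, 38 mm wide outside, 32 mm inside, side walls 25 mm high over the underside. Smooth inside: the nuts start to slide at 13 to 21 degrees of nose-down tilt; 40 to 45 degrees clears them.
- nut0_center (a point): Centre of a loose brass-coloured hex nut, 19 mm across flats, 22 mm across corners, 10 mm high, 20 g; z is its axis. Starts lying flat on the floor of the chute's channel, one of four in a row.
- nut1_center (a point): Centre of a loose brass-coloured hex nut, 19 mm across flats, 22 mm across corners, 10 mm high, 20 g; z is its axis. Starts lying flat on the floor of the chute's channel, one of four in a row.
- nut2_center (a point): Centre of a loose brass-coloured hex nut, 19 mm across flats, 22 mm across corners, 10 mm high, 20 g; z is its axis. Starts lying flat on the floor of the chute's channel, one of four in a row.
- nut3_center (a point): Centre of a loose brass-coloured hex nut, 19 mm across flats, 22 mm across corners, 10 mm high, 20 g; z is its axis. Starts lying flat on the floor of the chute's channel, one of four in a row.
- jar_mouth (a point): Centre of the mouth, level with the rim, of the open yellow plastic jar: 85 mm high, 82 mm wide body, neck 66 mm wide outside and 58 mm inside, z up. Loose, 0.4 kg, stands on the bench with its underside 85 mm below this point.
- full_jar: Bystander: the same yellow jar closed with a black lid, 101 mm high, 82 mm wide, origin at the centre of its underside. Not to be moved.
- wrench: Bystander: wrench lying on the bench, about 200 mm long along its x; origin on the underside.
- brush: Bystander: brush lying on the bench, about 220 mm long along its x; origin on the underside.
- oil: Bystander: green bottle with red cap, 56 mm wide, 150 mm high, origin at the centre of its underside.
- mug: Bystander: blue mug, 80 mm wide, 90 mm high, handle on its +y side, origin at the centre of its underside.

How it is judged:
On the way, in this order (a step that is already met when the one before it is completed fails the run):
1. the chute is lifted clear of the bench with all four nuts in its channel (height (world z) of chute_lip above 0.03 m and height (world z) of chute_grip above 0.055 m and x of nut0_center in the frame of chute_grip between 0.035 and 0.175 m and z of nut0_center in the frame of chute_grip between -0.04 and 0 m and x of nut1_center in the frame of chute_grip between 0.035 and 0.175 m and z of nut1_center in the frame of chute_grip between -0.04 and 0 m and x of nut2_center in the frame of chute_grip between 0.035 and 0.175 m and z of nut2_center in the frame of chute_grip between -0.04 and 0 m and x of nut3_center in the frame of chute_grip between 0.035 and 0.175 m and z of nut3_center in the frame of chute_grip between -0.04 and 0 m), for 0.2 s.
2. all four nuts have slid into the open jar while the chute is held tipped nose-down by more than 12 degrees, its lip within 80 mm of the mouth's centre sideways and less than 90 mm above it (angle between chute_grip's own z axis and vertical above 0.21 rad and z of chute_lip in the frame of jar_mouth below 0.09 m and horizontal distance between chute_lip and jar_mouth below 0.08 m and z of nut0_center in the frame of jar_mouth between -0.09 and -0.02 m and horizontal distance between each of nut0_center, nut1_center, nut2_center, nut3_center and jar_mouth below 0.042 m and z of nut1_center in the frame of jar_mouth between -0.09 and -0.02 m and z of nut2_center in the frame of jar_mouth between -0.09 and -0.02 m and z of nut3_center in the frame of jar_mouth between -0.09 and -0.02 m), for 0.1 s.
At the end, for the whole second after the job is handed in: All four nuts lie inside the open jar (at least 20 mm below its rim); the jar stands upright within 7 degrees; the chute lies on the bench on its underside, level within 7 degrees and no more than 10 mm off the bench (z of nut0_center in the frame of jar_mouth between -0.09 and -0.02 m and horizontal distance between each of nut0_center, nut1_center, nut2_center, nut3_center and jar_mouth below 0.042 m and z of nut1_center in the frame of jar_mouth between -0.09 and -0.02 m and z of nut2_center in the frame of jar_mouth between -0.09 and -0.02 m and z of nut3_center in the frame of jar_mouth between -0.09 and -0.02 m and height (world z) of chute_grip below 0.045 m and height (world z) of chute_lip below 0.013 m and angle between each of chute_grip, jar_mouth's own z axis and vertical below 0.12 rad); the robot touches nothing.
It fails at once if the open jar is shifted more than 60 mm or tipped more than 20 degrees (distance of jar_mouth from where it was at the start of the episode above 0.06 m or angle between jar_mouth's own z axis and vertical above 0.35 rad).
It fails at once if the chute is let go more than 40 mm above the bench (height (world z) of chute_lip above 0.043 m and height (world z) of chute_grip above 0.075 m and contact force between the fingers and chute below 0.3 N).
It fails at once if a bystander is shifted more than 50 mm (distance of any of full_jar, wrench, brush, oil, mug from where it was at the start of the episode above 0.05 m).
It also fails if it takes over 58 s, if anything falls off the work surface, if the arm or the gripper's body presses on something with over 40 N, if the wrist force passes 120 N, or if a joint passes its speed limit or range.

## Working session

There is one attempt and no reset: what is moved stays moved. The work goes in short steps, Python scripts to look and compute and a shell command to move; the robot and the scene stay as the last step left them, time stands still between calls to the robot, and variables do not carry over. Pictures are saved under pics/ and viewed, about 8 in all and at most 12, crops included, and the job is handed in when it is done.

```bash
mkdir -p pics; ls
python3 - <<'E'
from bench import robot, vision
import cv2,numpy as np
s=robot.read_state()
print(s['time_s'],s['ee_pos'],s['tcp_rot'],s['finger_gap'])
for n in ['scene','side']:
    d=vision.get_image(n); cv2.imwrite(f'pics/{n}0.png',d['frame'])
    print(n,d['fx'],d['fy'],d['cx'],d['cy'],d['rvec'],d['tvec'])
    np.savez(f'{n}0.npz',**{k:d[k] for k in ['fx','fy','cx','cy','rvec','tvec']})
E
```

```text
pics
0.0 [0.14067592 0.58299785 0.24713405] [ 5.80254487e-04  7.85667924e-01  6.18647627e-01 -8.30251738e-04] 0.08556804254195736
scene 533.8203472247847 533.8203472247847 282.855058329813 205.95159675515907 [ 2.27069874  0.8103337  -0.34644528] [-0.38919891 -0.20549151  1.77587182]
side 392.3619684589278 392.3619684589278 277.420765007245 215.15203331485765 [ 0.36859574 -2.80645083  1.08707214] [0.48737867 0.17493385 0.82416782]
```

View pics/scene0.png

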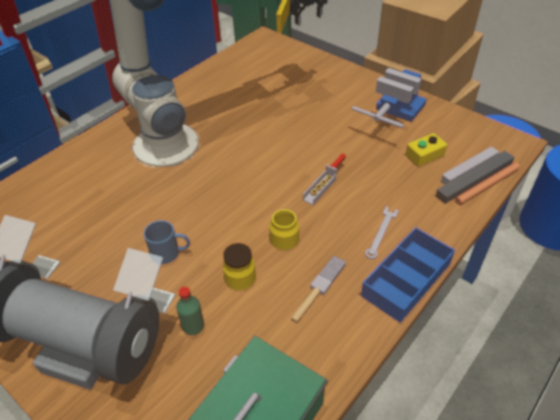

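View pics/side0.png

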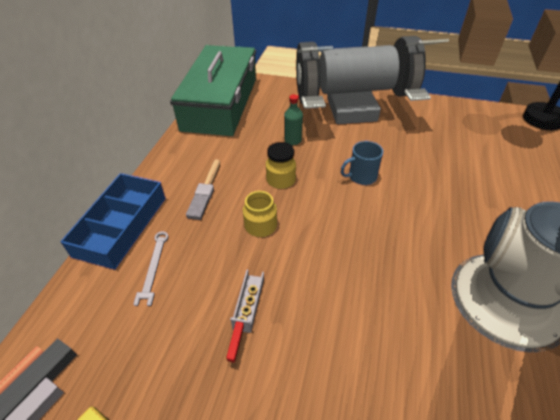

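Scene: handle about (338,161), spout (309,200), jar mouth (284,218). Side: handle about (236,341), spout (256,274), jar mouth (260,202). The spout already points roughly at the jar.

```bash
cat > h.py <<'E'
import cv2,numpy as np
def cal(n):
    d=np.load(f'{n}0.npz'); K=np.array([[d['fx'],0,d['cx']],[0,d['fy'],d['cy']],[0,0,1.]])
    R=cv2.Rodrigues(d['rvec'])[0]; return K,R,d['tvec'].reshape(3)
def onz(n,uv,z):
    K,R,t=cal(n); r=R.T@np.linalg.inv(K)@np.array([*uv,1.]); c=-R.T@t
    return c+r*(z-c[2])/r[2]
def tri(a,b):
    P=[np.c_[K@R,K@t] for K,R,t in (cal('scene'),cal('side'))]
    X=cv2.triangulatePoints(P[0],P[1],np.array(a,float).reshape(2,1),np.array(b,float).reshape(2,1)); return (X[:3]/X[3]).ravel()
E
python3 - <<'E'
from h import *
np.set_printoptions(precision=4,suppress=True)
c={}
for n,(x0,y0,x1,y1) in {'scene':(320,145,360,180),'side':(220,310,255,370)}.items():
    im=cv2.imread(f'pics/{n}0.png').astype(int)[y0:y1,x0:x1]
    m=(im[...,2]>110)&(im[...,1]<60)&(im[...,0]<60)
    y,x=np.nonzero(m); p=np.c_[x+x0,y+y0].astype(float)
    mu=p.mean(0); _,_,v=np.linalg.svd(p-mu); q=(p-mu)@v[0]
    c[n]=mu; print(n,len(p),mu,mu+v[0]*q.min(),mu+v[0]*q.max(),onz(n,mu,.038),onz(n,mu+v[0]*q.min(),.038),onz(n,mu+v[0]*q.max(),.038))
print('grip',tri(c['scene'],c['side']))
print('jar',tri((284.5,219),(260,202)),onz('scene',(284.5,219),.085),onz('side',(260,202),.085))
print('lip', onz('side',(255,274),.02),onz('scene',(315,198),.003))
for n in ['scene','side']:
    im=cv2.imread(f'pics/{n}0.png'); x,y,w,h=(265,140,90,115) if n=='scene' else (200,180,140,190)
    cv2.imwrite(f'pics/{n}_c.png',cv2.resize(im[y:y+h,x:x+w],None,fx=5 if n=='scene' else 3,fy=5 if n=='scene' else 3,interpolation=2))
a=cv2.imread('pics/scene_c.png');b=cv2.imread('pics/side_c.png');print(a.shape,b.shape)
b=b[:575];a=a[:570];o=np.zeros((575,870,3),np.uint8);o[:570,:450]=a;o[:b.shape[0],450:870]=b
cv2.imwrite('pics/both.png',cv2.resize(o,(800,529)))
E
```

```text
scene 46 [338.8478 161.087 ] [342.9631 155.7414] [335.4133 165.5483] [0.5211 0.253  0.038 ] [0.5166 0.2813 0.038 ] [0.5248 0.2299 0.038 ]
side 233 [235.6996 339.6567] [239.9991 322.4986] [230.2714 361.3186] [0.5171 0.2499 0.038 ] [0.5206 0.215  0.038 ] [0.5129 0.2911 0.038 ]
grip [0.5198 0.2517 0.0384]
jar [ 0.5664 -0.0657  0.0787] [ 0.5712 -0.0696  0.085 ] [ 0.5625 -0.0613  0.085 ]
lip [0.5307 0.0902 0.02  ] [0.5402 0.1083 0.003 ]
(575, 450, 3) (570, 420, 3)
```

View pics/both.png

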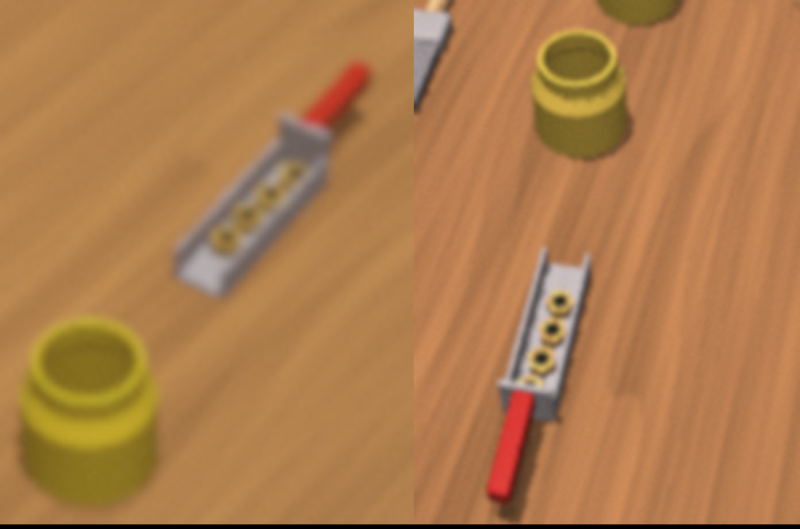

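```bash
cat >> h.py <<'E'
from scipy.spatial.transform import Rotation as Ro
def rot(q): return Ro.from_quat([q[1],q[2],q[3],q[0]])
def go(s,pos,R):
    "tool-frame travel (mm) and rotvec from state s to world pos, rotation R"
    R0=rot(s['tcp_rot']); return R0.inv().apply(np.array(pos)-s['ee_pos'])*1000,(R0.inv()*R).as_rotvec()
def toolR(yaw,tilt):
    "chute yaw (fwd dir), nose-down tilt; tool x=chute y, tool y=fwd, tool z=down"
    C=Ro.from_euler('ZY',[yaw,tilt]); return C*Ro.from_matrix(np.array([[0,1,0],[1,0,0],[0,0,-1.]]))
E
python3 - <<'E'
from h import *
from bench import robot
np.set_printoptions(precision=4,suppress=True)
l1=onz('scene',(308.7,202.6),.003);l2=onz('side',(255.9,275.7),.003);g=np.array([.519,.251]);print(l1,l2,tri((308.7,202.6),(255.9,275.7)))
for l in (l1,l2,(l1+l2)/2):
    d=l[:2]-g;print(np.hypot(*d),np.degrees(np.arctan2(d[1],d[0])))
print('jar',tri((284.6,218.7),(259.5,201)))
s=robot.read_state(); yaw=np.radians(-83)
print(go(s,(.520,.243,.16),toolR(yaw,0)))
E
```

```text
[0.5373 0.0816 0.003 ] [0.5318 0.0833 0.003 ] [0.5345 0.0831 0.0004]
0.17037282222826247 -83.84906017127832
0.16816123884576892 -85.62207359733567
0.16924677079215264 -84.72977502995204
jar [ 0.5675 -0.0664  0.0812]
(array([-241.3999,  448.5122,   87.6394]), array([0.001 , 0.0017, 1.2118]))
```

```bash
python3 -m pendant '{"travel":[[-241,448,88],[-241,448,88],[-241,448,88],[-241,448,88],[-241,448,88]],"delta_rot":[[0,0,1.238],[0,0,1.238],[0,0,1.238],[0,0,1.238],[0,0,1.238]]}' -1
python3 - <<'E'
from h import *
from bench import robot
np.set_printoptions(precision=4,suppress=True)
s=robot.read_state();print(s['joints'],go(s,(.520,.243,.16),toolR(np.radians(-84.5),0)))
E
```

```text
time_s: 0.72
ee_pos: [0.371, 0.3761, 0.1939]
tcp_rot: [0.001, 0.981, 0.194, -0.0]
force: [1.0, 0.3, -0.1]
finger_gap: 0.0854
[ 0.7284 -0.105   1.522  -0.0009  1.7261  0.3377] (array([ 87.1572, 179.7609,  34.0018]), array([0.0014, 0.0009, 0.2945]))
```

```bash
python3 -m pendant '{"travel":[[87,180,34],[87,180,34],[87,180,34],[87,180,34],[87,180,34]],"delta_rot":[[0,0,0.294],[0,0,0.294],[0,0,0.294],[0,0,0.294],[0,0,0.294]]}' -1
python3 - <<'E'
from h import *
from bench import robot,vision
np.set_printoptions(precision=4,suppress=True)
d=vision.get_image('wrist');cv2.imwrite('pics/w1.png',d['frame'])
np.savez('wrist0.npz',**{k:d[k] for k in ['fx','fy','cx','cy','rvec','tvec']})
s=robot.read_state();print(s['joints'],go(s,(.520,.243,.033),toolR(np.radians(-84.5),0)))
E
```

```text
time_s: 1.35
ee_pos: [0.52, 0.2422, 0.1592]
tcp_rot: [0.001, 0.999, 0.047, -0.001]
force: [0.4, 0.8, -0.6]
finger_gap: 0.085
[ 0.3789  0.0221  1.4585 -0.0005  1.663   0.2824] (array([  0.7622,   0.1073, 126.817 ]), array([0.0011, 0.0018, 0.0004]))
```

View pics/w1.png

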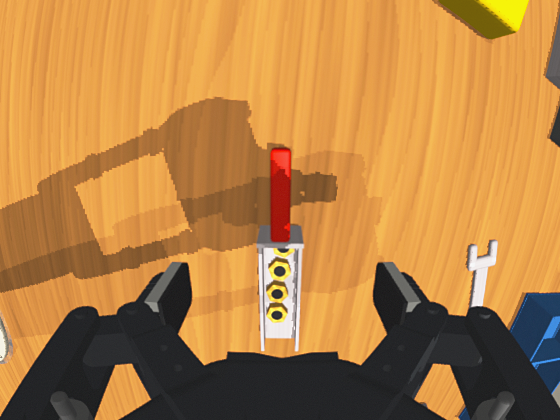

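Wrist view: handle runs from (281,150) to (280,240), spout floor end at about (280,338), aligned with and centred between the jaws. I'll measure it with the fisheye model.

```bash
cat >> h.py <<'E'
def wonz(uv,z,f='wrist0.npz'):
    d=np.load(f); R=cv2.Rodrigues(d['rvec'])[0]; c=-R.T@d['tvec'].reshape(3)
    v=np.array([(uv[0]-d['cx'])/d['fx'],(uv[1]-d['cy'])/d['fy']]); th=np.hypot(*v)
    r=R.T@np.array([*(v*np.sin(th)/th),np.cos(th)]); return c+r*(z-c[2])/r[2]
E
python3 - <<'E'
from h import *
np.set_printoptions(precision=4,suppress=True)
a=wonz((281,150),.044);b=wonz((280.3,228),.044);l=wonz((280,338),.003);tb=wonz((280,226),.044)
print(a,b,l,np.linalg.norm(l-a))
d=l-a;print(np.degrees(np.arctan2(d[1],d[0])), 'grip est',(l-d/np.linalg.norm(d[:2])*.167)[:2], (a+d/np.linalg.norm(d[:2])*.0375)[:2])
E
```

```text
[0.5149 0.2884 0.044 ] [0.52   0.2274 0.044 ] [0.5326 0.0844 0.003 ] 0.20882835732009944
-85.02383933814741 grip est [0.5181 0.2508] [0.5181 0.251 ]
```

```bash
python3 -m pendant '{"travel":[[0,0,50],[0,0,90],[0,0,115],[0,0,126],[0,0,126]],"delta_rot":[[0,0,0.008],[0,0,0.008],[0,0,0.008],[0,0,0.008],[0,0,0.008]]}' -1
python3 -m pendant '{"travel":[[0,0,0],[0,0,0],[0,0,0],[0,0,0],[0,0,0]],"delta_rot":[[0,0,0],[0,0,0],[0,0,0],[0,0,0],[0,0,0]]}' 1 100
python3 - <<'E'
from h import *
from bench import robot,vision
np.set_printoptions(precision=4,suppress=True)
s=robot.read_state();print(s['ee_pos'],s['finger_gap'],s['force'],s['moment'],rot(s['tcp_rot']).as_matrix())
E
```

```text
time_s: 2.02
ee_pos: [0.5185, 0.2441, 0.034]
tcp_rot: [0.0, 0.999, 0.045, -0.001]
force: [-0.6, -0.1, 0.1]
finger_gap: 0.0853
time_s: 2.65
ee_pos: [0.5187, 0.244, 0.0346]
tcp_rot: [0.0, 0.999, 0.045, -0.001]
force: [-1.1, -0.5, 3.7]
finger_gap: 0.0143
[0.5187 0.244  0.0346] 0.014309775159543495 [-1.1241 -0.533   3.7089] [-0.1459  0.2133 -0.0894] [[ 0.996   0.0897 -0.0014]
 [ 0.0897 -0.996  -0.001 ]
 [-0.0015  0.0009 -1.    ]]
```

```bash
python3 -m pendant '{"travel":[[0,0,-5],[0,0,-15],[0,0,-30],[0,0,-45],[0,0,-60]],"delta_rot":[[0,0,0],[0,0,0],[0,0,0],[0,0,0],[0,0,0]]}' 1 100
python3 -m pendant '{"travel":[[0,0,-20],[0,0,-50],[0,0,-80],[0,0,-105],[0,0,-105]],"delta_rot":[[0,0,0],[0,0,0],[0,0,0],[0,0,0],[0,0,0]]}' 1 100
python3 - <<'E'
from h import *
from bench import robot,vision
np.set_printoptions(precision=4,suppress=True)
s=robot.read_state();print(s['ee_pos'],s['finger_gap'],s['force'])
o=[]
for n,(x,y,w,h) in {'wrist':(200,100,160,260),'side':(180,140,160,260)}.items():
    d=vision.get_image(n);np.savez(n+'0.npz' if n=='side' else 'wrist1.npz',**{k:d[k] for k in ['fx','fy','cx','cy','rvec','tvec']})
    o.append(cv2.resize(d['frame'][y:y+h,x:x+w],None,fx=2.2,fy=2.2,interpolation=2))
cv2.imwrite('pics/lift.png',np.hstack(o))
E
```

```text
time_s: 3.28
ee_pos: [0.519, 0.2442, 0.0962]
tcp_rot: [0.0, 0.999, 0.045, -0.0]
force: [-0.2, -0.2, -3.9]
finger_gap: 0.0143
time_s: 3.9
ee_pos: [0.5201, 0.2447, 0.2051]
tcp_rot: [-0.001, 0.999, 0.045, 0.003]
force: [0.1, 0.7, -3.1]
finger_gap: 0.0142
[0.5201 0.2447 0.2051] 0.01421277207470949 [ 0.1361  0.6744 -3.1006]
```

View pics/lift.png

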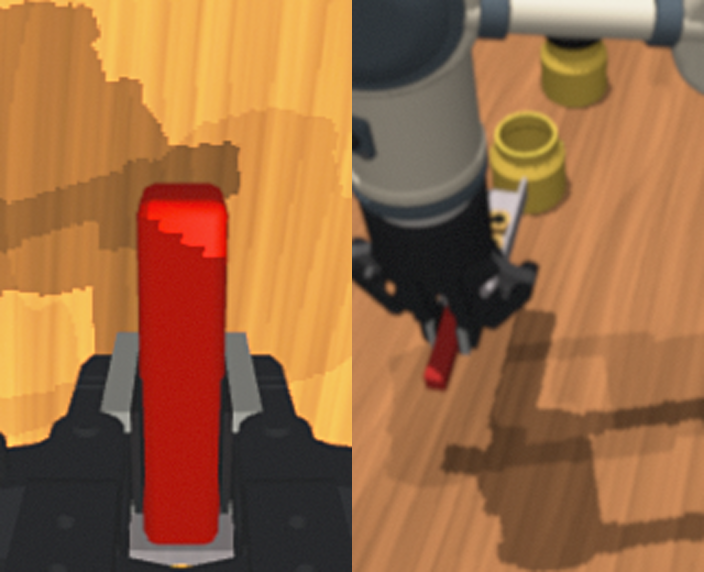

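```bash
cat >> h.py <<'E'
J=np.array([.567,-.066,.085]); YAW=np.radians(-85)
def tgt(tilt,back=.015,up=.012):
    C=Ro.from_euler('ZY',[YAW,np.radians(tilt)]); f=np.array([np.cos(YAW),np.sin(YAW),0])
    return J-back*f+[0,0,up]+C.apply([-.160,0,.032]), toolR(YAW,np.radians(tilt))
def plan(tilts,**k):
    from bench import robot
    s=robot.read_state(); print(s['time_s'],s['ee_pos'],s['joints'],s['force'])
    for t in tilts: print(t,*go(s,*tgt(t,**k)))
np.set_printoptions(precision=3,suppress=True)
E
python3 -c "
from h import *
plan([0],up=.06)"
```

```text
4.0 [0.519 0.244 0.201] [ 0.381  0.016  1.392 -0.     1.734  0.291] [-0.745 -0.543 -4.315]
0 [ 20.416 138.261  24.076] [0.001 0.001 0.003]
```

```bash
python3 -m pendant '{"travel":[[1,7,1],[4,24,4],[7,45,8],[10,67,12],[13,89,16]],"delta_rot":[[0,0,0],[0,0,0],[0,0,0],[0,0,0],[0,0,0]]}' 1 100
python3 -m pendant '{"travel":[[3,21,4],[5,36,6],[7,45,7],[7,49,8],[7,49,8]],"delta_rot":[[0,0,0],[0,0,0],[0,0,0],[0,0,0],[0,0,0]]}' 1 100
python3 - <<'E'
from h import *
from bench import vision
plan([0],up=.06)
o=[]
for n,(x,y,w,h) in {'scene':(220,130,170,150),'side':(160,120,170,200)}.items():
    d=vision.get_image(n)['frame'];cv2.imwrite(f'pics/{n}2.png',d)
    o.append(cv2.resize(d[y:y+h,x:x+w],(400,400*h//w),interpolation=2))
H=max(a.shape[0] for a in o);o=[np.pad(a,((0,H-a.shape[0]),(0,0),(0,0))) for a in o]
cv2.imwrite('pics/over.png',np.hstack(o));print(H)
E
```

```text
time_s: 4.62
ee_pos: [0.5402, 0.1544, 0.1843]
tcp_rot: [0.001, 0.999, 0.044, -0.001]
force: [0.4, -0.2, -3.1]
finger_gap: 0.0146
time_s: 5.25
ee_pos: [0.5514, 0.1064, 0.1764]
tcp_rot: [0.0, 0.999, 0.044, -0.001]
force: [0.6, 0.0, -4.0]
finger_gap: 0.0145
5.25 [0.551 0.106 0.176] [ 0.13  -0.014  1.465 -0.001  1.692  0.042] [ 0.554  0.039 -4.012]
0 [ 0.505 -1.894 -0.621] [0.001 0.001 0.002]
470
```

View pics/over.png

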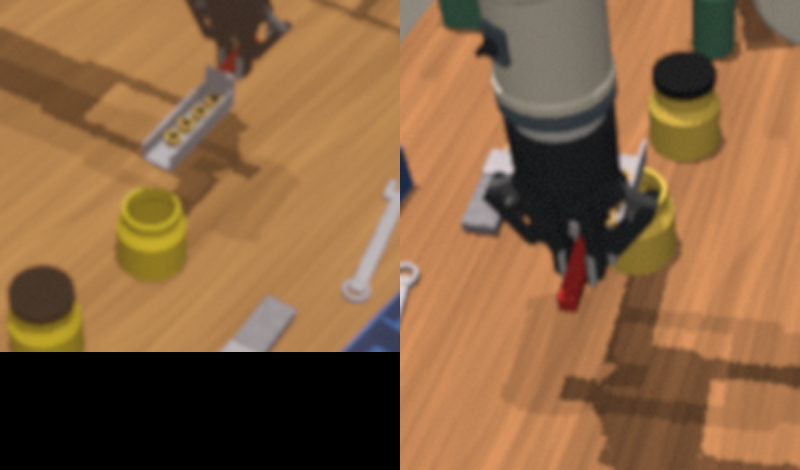

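Run:
```python
from h import *
from bench import robot
s=robot.read_state();T=rot(s['tcp_rot'])
L=s['ee_pos']+T.apply([0,.160,.032])
K,R,t=cal('scene')
pr=lambda X:cv2.projectPoints(np.array([X]),cv2.Rodrigues(R)[0],t,K,None)[0].ravel()
print(L,pr(L),'crop',(pr(L)-[220,130])*400/170,'corners',[((pr(s['ee_pos']+T.apply([a,.160,.032]))-[220,130])*400/170) for a in(-.019,.019)])
print('seen at that z',onz('scene',(286.7,198.4),L[2]))
print('rim pred',[((pr(J+[a,b,0])-[220,130])*400/170) for a,b in((.033,0),(-.033,0),(0,.033),(0,-.033),(0,0))])
plan([6,12],up=.035); plan([6,8,10])
```

```text
[ 0.566 -0.053  0.145] [286.67 198.85] crop [156.87 162.  ] corners [array([142.754, 155.218]), array([171.141, 168.856])]
seen at that z [ 0.565 -0.051  0.145]
rim pred [array([173.576, 219.446]), array([128.746, 192.473]), array([169.241, 189.226]), array([132.167, 222.819]), array([150.928, 205.82 ])]
5.35 [0.551 0.107 0.176] [ 0.131 -0.014  1.465 -0.001  1.692  0.042] [-1.935  0.596 -2.908]
6 [0.499 2.756 7.94 ] [0.105 0.001 0.002]
12 [ 0.467  8.696 -8.073] [0.21  0.001 0.002]
5.35 [0.551 0.107 0.176] [ 0.131 -0.014  1.465 -0.001  1.692  0.042] [-1.935  0.596 -2.908]
6 [ 0.526  2.74  30.94 ] [0.105 0.001 0.002]
8 [ 0.516  4.533 25.534] [0.14  0.001 0.002]
10 [ 0.505  6.513 20.194] [0.175 0.001 0.002]
```

The predicted lip pixel matches the one seen to under 1 px, and the predicted rim matches too, so no sag. Next I lower and tilt.

```bash
python3 -m pendant '{"travel":[[0,1,8],[0,2,18],[0,3,26],[0.5,4.5,25.5],[0.5,4.5,25.5]],"delta_rot":[[0.03,0,0],[0.07,0,0],[0.1,0,0],[0.14,0,0],[0.14,0,0]]}' 1 100
python3 -c "
from h import *
plan([8,12,16,20,24,28])"
```

```text
time_s: 5.98
ee_pos: [0.5522, 0.1016, 0.1504]
tcp_rot: [-0.07, 0.997, 0.044, -0.004]
force: [0.4, -0.1, -3.1]
finger_gap: 0.0144
5.975 [0.552 0.102 0.15 ] [ 0.041 -0.014  1.517  0.14   1.646 -0.037] [ 0.385 -0.07  -3.056]
8 [ 0.136 -0.763 -0.454] [0.    0.002 0.001]
12 [  0.112   1.86  -11.537] [0.07  0.002 0.001]
16 [  0.088   5.249 -22.41 ] [0.14  0.002 0.   ]
20 [  0.064   9.389 -33.02 ] [0.21  0.002 0.   ]
24 [  0.04   14.258 -43.315] [0.279 0.002 0.   ]
28 [  0.016  19.834 -53.246] [0.349 0.002 0.   ]
```

```bash
python3 -m pendant '{"travel":[[0,2,-11.5],[0,5,-22.5],[0,9.5,-33],[0,14.5,-43.5],[0,20,-53]],"delta_rot":[[0.07,0,0],[0.14,0,0],[0.21,0,0],[0.28,0,0],[0.35,0,0]]}' 1 100
python3 - <<'E'
from h import *
from bench import vision
for n in ['scene','side']: cv2.imwrite(f'pics/{n}3.png',vision.get_image(n)['frame'])
plan([28,32,36,40,43])
E
```

```text
time_s: 6.6
ee_pos: [0.5548, 0.0744, 0.2007]
tcp_rot: [-0.243, 0.969, 0.043, -0.011]
force: [-0.4, -0.1, -3.4]
finger_gap: 0.0143
6.7 [0.555 0.073 0.2  ] [-0.196  0.021  1.455  0.48   1.787 -0.206] [ 0.845  0.19  -3.401]
28 [-0.273 -1.581  0.59 ] [-0.     0.001 -0.002]
32 [ -0.277   1.039 -10.494] [ 0.07   0.001 -0.002]
36 [ -0.279   4.425 -21.368] [ 0.139  0.001 -0.002]
40 [ -0.279   8.561 -31.979] [ 0.209  0.001 -0.002]
43 [ -0.278  12.144 -39.734] [ 0.262  0.001 -0.002]
```

```bash
python3 -m pendant '{"travel":[[0,-1,0],[0,1,-10.5],[0,4.5,-21.5],[0,8.5,-32],[0,12,-40]],"delta_rot":[[0,0,0],[0.07,0,0],[0.14,0,0],[0.21,0,0],[0.262,0,0]]}' 1 100
python3 -m pendant '{"travel":[[0,0,0],[0,0,0],[0,0,0],[0,0,0],[0,0,0]],"delta_rot":[[0,0,0],[0,0,0],[0,0,0],[0,0,0],[0,0,0]]}' 1 100
python3 - <<'E'
from h import *
from bench import vision
plan([43])
o=[]
for n,(x,y,w,h) in {'scene':(230,130,120,140),'side':(200,120,120,140)}.items():
    d=vision.get_image(n)['frame'];cv2.imwrite(f'pics/{n}4.png',d)
    o.append(cv2.resize(d[y:y+h,x:x+w],(400,400*h//w),interpolation=2))
cv2.imwrite('pics/tip.png',np.hstack(o))
E
```

```text
time_s: 7.32
ee_pos: [0.5577, 0.0442, 0.2299]
tcp_rot: [-0.366, 0.93, 0.04, -0.017]
force: [-0.4, 0.5, -1.9]
finger_gap: 0.0141
time_s: 7.95
ee_pos: [0.5577, 0.0444, 0.23]
tcp_rot: [-0.366, 0.93, 0.04, -0.017]
force: [0.4, 0.1, -1.6]
finger_gap: 0.0143
7.95 [0.558 0.044 0.23 ] [-0.352  0.104  1.403  0.715  1.914 -0.286] [ 0.394  0.093 -1.631]
43 [-0.322  0.788 -0.065] [-0.     0.001 -0.001]
```

View pics/tip.png

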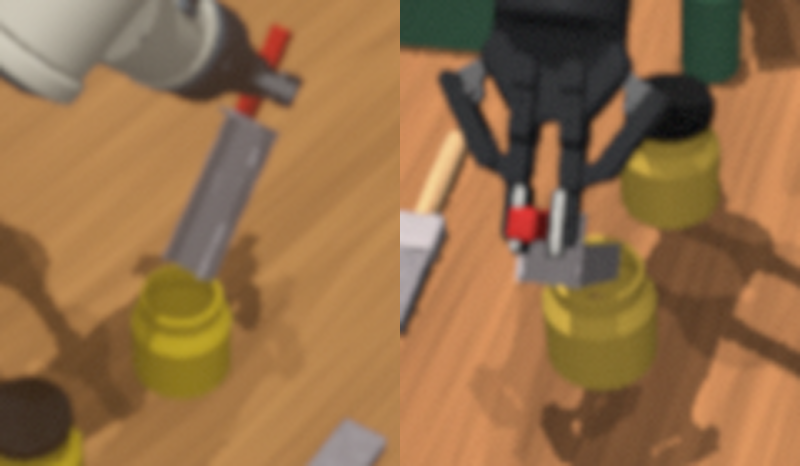

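The channel looks empty in the scene view and no nuts show on the bench. I'll back off upwards and level out, then look into the jar.

Run:
```python
from h import *
from bench import robot
s=robot.read_state()
p=s['ee_pos'];print(go(s,p+[0,.02,.05],toolR(YAW,np.radians(43))))
print(go(s,(.540,.13,.26),toolR(YAW,np.radians(22))));print(go(s,(.519,.244,.20),toolR(YAW,0)))
```

```text
(array([  1.64 , -48.679, -22.971]), array([-0.   ,  0.001, -0.002]))
(array([-10.283, -84.062,  37.356]), array([-0.367,  0.001, -0.002]))
(array([ -21.247, -127.494,  159.955]), array([-0.751,  0.001, -0.001]))
```

```bash
python3 -m pendant '{"travel":[[1,-25,-11],[2,-49,-23],[-6,-70,10],[-10,-84,37],[-10,-84,37]],"delta_rot":[[0,0,0],[0,0,0],[-0.18,0,0],[-0.367,0,0],[-0.367,0,0]]}' 1 100
python3 - <<'E'
from h import *
from bench import robot
s=robot.read_state()
print(go(s,(.519,.244,.15),toolR(YAW,0)))
E
```

```text
time_s: 8.68
ee_pos: [0.5391, 0.1344, 0.2624]
tcp_rot: [-0.19, 0.981, 0.047, -0.008]
force: [-0.1, -0.1, -1.8]
finger_gap: 0.0142
(array([ -9.877, -60.923, 145.705]), array([-0.383, -0.001,  0.008]))
```

```bash
python3 -m pendant '{"travel":[[-2,-15,30],[-5,-30,70],[-10,-61,110],[-10,-61,146],[-10,-61,146]],"delta_rot":[[-0.15,0,0],[-0.3,0,0],[-0.383,0,0.008],[-0.383,0,0.008],[-0.383,0,0.008]]}' 1 100
python3 - <<'E'
from h import *
from bench import robot,vision
s=robot.read_state()
print(go(s,(.519,.244,.0375),toolR(YAW,0)))
o=[]
for n,(x,y,w,h) in {'scene':(250,120,120,140),'side':(200,150,120,140)}.items():
    d=vision.get_image(n)['frame'];cv2.imwrite(f'pics/{n}5.png',d)
    o.append(cv2.resize(d[y:y+h,x:x+w],(400,400*h//w),interpolation=2))
cv2.imwrite('pics/back.png',np.hstack(o))
E
```

```text
time_s: 9.3
ee_pos: [0.5169, 0.2441, 0.1456]
tcp_rot: [0.001, 0.999, 0.044, -0.004]
force: [0.2, -0.2, -2.1]
finger_gap: 0.0141
(array([  2.898,   0.21 , 108.077]), array([0.001, 0.008, 0.001]))
```

View pics/back.png

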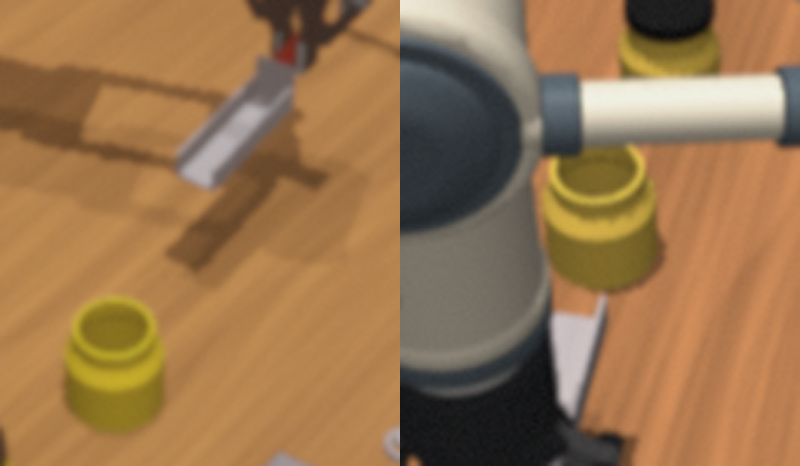

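The chute is empty, the jar is upright in its place, and no stray nuts are visible. Now I lower it to where it was picked up (TCP z 0.0346 when resting).

```bash
python3 -m pendant '{"travel":[[1,0,40],[2,0,75],[2,0,98],[2,0,106],[2,0,106]],"delta_rot":[[0,0.008,0],[0,0.008,0],[0,0.008,0],[0,0.008,0],[0,0.008,0]]}' 1 100
python3 -c "
from h import *
from bench import robot
s=robot.read_state();print(s['force'],go(s,(.519,.244,.0342),toolR(YAW,0)))"
```

```text
time_s: 10.02
ee_pos: [0.5222, 0.2426, 0.0455]
tcp_rot: [-0.001, 0.999, 0.042, 0.005]
force: [0.3, 0.6, -1.9]
finger_gap: 0.0143
[ 0.253  0.621 -1.877] (array([-3.153, -1.697, 11.314]), array([-0.001, -0.009, -0.003]))
```

```bash
python3 -m pendant '{"travel":[[-1,0,2],[-2,0,5],[-2,0,7],[-2,0,8],[-2,0,8]],"delta_rot":[[0,-0.005,0],[0,-0.009,0],[0,-0.009,0],[0,-0.009,0],[0,-0.009,0]]}' 1 100
python3 -c "
from h import *
from bench import robot
s=robot.read_state();print(s['force'],go(s,(.519,.244,.0342),toolR(YAW,0)))"
```

```text
time_s: 10.65
ee_pos: [0.5201, 0.2425, 0.0374]
tcp_rot: [-0.0, 0.999, 0.042, -0.0]
force: [0.5, -0.5, -3.7]
finger_gap: 0.0144
[ 0.456 -0.508 -3.745] (array([-1.009, -1.624,  3.169]), array([-0.001,  0.   , -0.003]))
```

```bash
python3 -m pendant '{"travel":[[0,0,1],[0,0,2],[0,0,3],[0,0,3],[0,0,3]],"delta_rot":[[0,0,0],[0,0,0],[0,0,0],[0,0,0],[0,0,0]]}' 1 100
python3 -c "
from h import *
from bench import robot
s=robot.read_state();print(s['force'],s['moment'],go(s,(.519,.244,.0342),toolR(YAW,0)))"
```

```text
time_s: 11.28
ee_pos: [0.5203, 0.2425, 0.0347]
tcp_rot: [-0.0, 0.999, 0.042, 0.0]
force: [-1.4, 0.5, 1.1]
finger_gap: 0.0142
[-1.378  0.459  1.129] [-0.03   0.21  -0.065] (array([-1.127, -1.594,  0.49 ]), array([-0.001, -0.   , -0.003]))
```

Contact with the bench: the force has changed from about -2.5 to +1.1 N at the original height. I release and retreat straight up.

```bash
python3 -m pendant '{"travel":[[0,0,0],[0,0,0],[0,0,0],[0,0,0],[0,0,0]],"delta_rot":[[0,0,0],[0,0,0],[0,0,0],[0,0,0],[0,0,0]]}' -1
python3 -m pendant '{"travel":[[0,0,-20],[0,0,-60],[0,-10,-110],[0,-40,-160],[0,-80,-200]],"delta_rot":[[0,0,0],[0,0,0],[0,0,0],[0,0,0],[0,0,0]]}' -1
python3 -m pendant '{"travel":[[-50,-40,-40],[-110,-80,-40],[-170,-120,-40],[-200,-120,-40],[-200,-120,-40]],"delta_rot":[[0,0,0],[0,0,0],[0,0,0],[0,0,0],[0,0,0]]}' -1
python3 - <<'E'
from h import *
from bench import vision
o=[]
for n,(x,y,w,h) in {'scene':(130,140,270,200),'side':(130,120,260,250)}.items():
    d=vision.get_image(n)['frame'];cv2.imwrite(f'pics/{n}6.png',d)
    a=cv2.resize(d[y:y+h,x:x+w],(400,400*h//w),interpolation=2);o.append(np.pad(a,((0,390-a.shape[0]),(0,0),(0,0))) if a.shape[0]<390 else a[:390])
d=cv2.imread('pics/side6.png')[185:240,230:290]; o2=cv2.resize(d,(200,183),interpolation=2)
im=np.hstack(o);im=np.vstack([im,np.zeros((190,800,3),np.uint8)]);im[395:578,:200]=np.clip(o2*1.6,0,255)
cv2.imwrite('pics/end.png',im)
E
```

```text
time_s: 11.9
ee_pos: [0.5202, 0.2425, 0.0347]
tcp_rot: [-0.0, 0.999, 0.042, 0.0]
force: [-0.3, -0.1, -0.9]
finger_gap: 0.0853
time_s: 12.52
ee_pos: [0.5138, 0.3223, 0.2397]
tcp_rot: [-0.001, 0.999, 0.041, 0.002]
force: [0.4, 0.1, -0.2]
finger_gap: 0.0853
time_s: 13.15
ee_pos: [0.301, 0.4265, 0.2818]
tcp_rot: [-0.003, 0.999, 0.044, 0.003]
force: [1.1, -0.1, 0.1]
finger_gap: 0.0854
```

View pics/end.png

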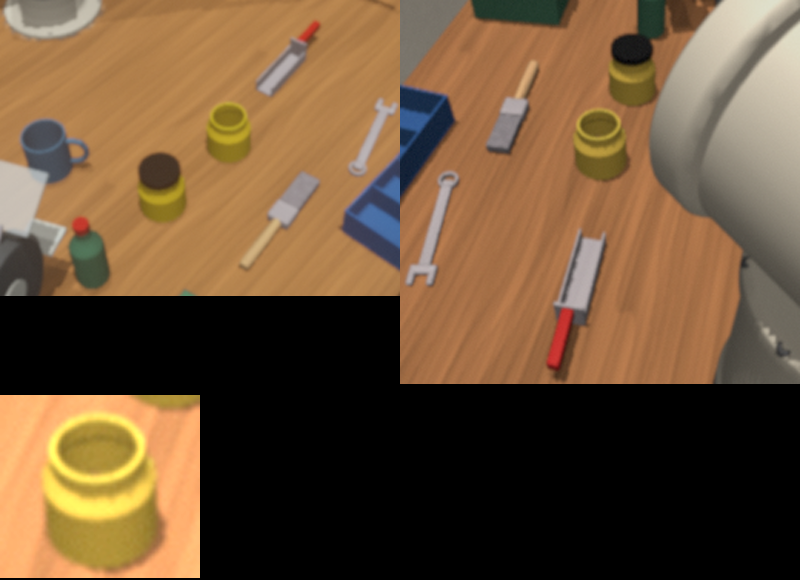

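Chute lies flat and empty, jar in place, bystanders untouched. The jar's bottom is hidden from both fixed cameras, so I'll take one look with the wrist camera.

Run:
```python
from h import *
from bench import robot
d=np.load('wrist1.npz');R=cv2.Rodrigues(d['rvec'])[0];c=-R.T@d['tvec'].reshape(3);print('cam',c,'axis',R[2])
T=toolR(YAW,0);off=T.inv().apply(c-np.array([.519,.244,.201]));print(off,T.inv().apply(R[2]))
s=robot.read_state();p=np.array([.567,-.066,.34])-T.apply(off);p[2]=.28
print(p,go(s,p,T))
```

```text
cam [0.513 0.317 0.331] axis [ 0.031 -0.283 -0.959]
[ 0.001 -0.073 -0.13 ] [0.006 0.284 0.959]
[ 0.573 -0.139  0.28 ] (array([220.512, 584.928,  -0.139]), array([-0.004, -0.007, -0.004]))
```

```bash
python3 -m pendant '{"travel":[[22,58,0],[44,117,0],[66,175,0],[88,234,0],[110,292,0]],"delta_rot":[[0,0,0],[0,0,0],[0,0,0],[0,0,0],[0,0,0]]}' -1
python3 -m pendant '{"travel":[[25,60,0],[50,120,0],[75,180,0],[100,240,0],[110,290,0]],"delta_rot":[[0,0,0],[0,0,0],[0,0,0],[0,0,0],[0,0,0]]}' -1
python3 - <<'E'
from h import *
from bench import vision
d=vision.get_image('wrist');f=d['frame'];cv2.imwrite('pics/w7.png',f)
cv2.imwrite('pics/w7c.png',np.clip(cv2.resize(f[:260,160:400],(700,758),interpolation=2)[:600]*1.5,0,255).astype(np.uint8))
E
```

```text
time_s: 13.88
ee_pos: [0.4395, 0.1404, 0.2809]
tcp_rot: [-0.002, 0.999, 0.041, 0.004]
force: [1.0, 1.0, -0.2]
finger_gap: 0.0854
time_s: 14.5
ee_pos: [0.5727, -0.1419, 0.2806]
tcp_rot: [-0.002, 0.999, 0.039, 0.004]
force: [1.0, 0.6, -0.1]
finger_gap: 0.0857
```

View pics/w7c.png

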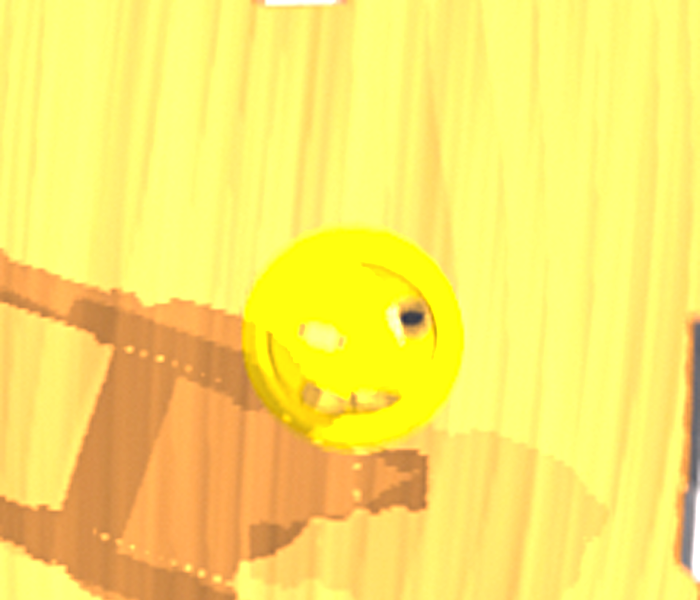

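The jar holds four nuts: one at (410,318), one at (322,335) and two along the lower wall at (325,400) and (375,400). The bench around it is clean, and the robot touches nothing.

```bash
python3 -c "
from bench import robot
print(robot.job_done())"
```

```text
the job is handed in; nothing more can be done
None
```

The job is done and handed in at about 14.6 s on the robot's clock, well under the 58 s limit.

I picked the chute up by its red handle and tipped it slowly to 43° nose-down, with the lip aimed about 12 mm above the jar's rim. I then set it back down almost exactly where it had been and let go only once it rested on the bench.

**What the last checks showed:**
- **Nuts:** the wrist camera, from above the jar, showed four bright shapes inside that I take to be the nuts. One is a clear nut; the other three are partly washed out because I brightened that picture. No nuts showed in the channel or on the bench in either fixed camera.
- **Jar and bystanders:** the jar was upright and looked to be where it started. The full jar, wrench, brush, oil and mug looked unmoved in the pictures; I did not measure them.
- **Chute:** it looked flat on its underside. At release the tool was at its original grasp height, and the force reading showed bench contact.
- **Robot:** it was clear of everything, with the gripper open.

**What didn't agree:** before the pick, the two fixed cameras differed by about 9 mm in x and 8 mm in y on the jar mouth. I used a point between them. With the chute over the jar, the lip and the rim showed within about a pixel of where I predicted.

The force reading was too noisy to confirm the loss of the nuts' weight precisely.

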